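Hang the keyhole shutter plate over the laser port

TASK

Close the laser port: take the tall plate with the keyhole out of the wooden rack and hang it on the screw above the port of the white laser head, round hole over the screw head, pressed gently back against the sprung disc, then slid straight down until the screw sits fully home at the top of the narrow slot. Leave it hanging upright, flat to the laser head, and let go. Never force it (the plate must not be pushed against the screw, its disc or the laser head with more than about 2.5 kg of weight), and leave everything else on the table where it is.

Things in the scene. Friction and masses are not known exactly. Their poses are not given: they have to be found in the camera images.
- housing: White laser head, a fixed box 100 mm deep, 200 wide, 176 high. Origin at table height in the plane of its port face, mid-width. x points straight out of the port face (away from the robot, give or take 0.4 rad), y along the face, z up; the box fills x = -100 to 0 mm. The round beam port is on the face at z = 105 mm.
- screw_nominal (a point): INTENDED place of the screw on the port face, (0, 0, 152 mm) in the laser head, same axes. The real screw was set by hand up to 12 mm beside (y) and 7 mm above or below it, different every time: find it by touch or by eye. It stands square out of the face: shank 6 mm thick; head 14 mm in diameter, its underside 9 mm and its outer face 13 mm out from the port face.
- disc (a joint): How far (m) the sprung steel disc is pressed in: 0 at rest, 0.0055 at its stop. The disc, 32 mm in diameter, sits round the screw shank behind the head and moves with the screw. Its front rests 8 mm out from the port face; the spring takes 1.5 N to start and 1 N per mm more. The plate gets behind the screw head only with the disc in by at least 0.003.
- plate_center (a point): Centre of the shutter plate: loose, flat, black, 4 mm thick (x axis = its normal), 80 mm wide (y), 160 mm high (z up), about 0.12 kg, both faces alike. It stands upright in the rack. Grasp it from above across its thickness some 65 mm above this point (15 mm under its top edge): there the fingers stay clear above the laser head's top when it hangs.
- plate_hole (a point): Centre of the round part (22 mm across, octagonal) of the plate's keyhole, 18 mm below the plate's centre, in mid-thickness; axes as the plate's. The screw head passes through here.
- plate_seat (a point): Where the axis of the screw shank lies when fully home, 4 mm above the plate's centre: 22 mm above the hole's centre. The slot, 9 mm wide, runs up from the hole and ends 3 mm above this point. Once the plate is let go the disc clamps it against the screw head, and friction holds it where it is: it does not slip down by itself.
- rack: Fixed plywood rack, 130 x 104 mm, origin under its centre on the table. Three slots 45 mm apart along its x axis, 5.5 mm wide, 24 mm deep, floor 12 mm over the table, hold plates upright, faces along the rack's x. The keyhole plate is in any one of them; two plain black plates 75 mm high stand in the others.
Mind the look-alikes: they are no part of the job. What is shaped like the part that bears plate_center but red is not meant. Leave any purple look-alike of the housing alone.

How it is judged (in metres and radians):
On the way, in this order (a step that is already met when the one before it is completed fails the run):
1. the plate is lifted clear of the rack (height (world z) of plate_center above 0.125 m), for 0.05 s.
2. the plate's round hole is over the screw head, plate pressed back against the disc (x of plate_hole in the frame of screw between -0.001 and 0.009 m and y of plate_hole in the frame of screw between -0.007 and 0.007 m and z of plate_hole in the frame of screw between -0.007 and 0.007 m), for 0.05 s.
At the end, for the whole second after the job is handed in: The plate hangs at rest with the screw shank at the top end of the slot (within 4 mm in height and sideways), behind the screw head, upright and parallel to the port face within 0.2 rad, released (x of plate_seat in the frame of screw between 0.001 and 0.009 m and y of plate_seat in the frame of screw between -0.004 and 0.004 m and z of plate_seat in the frame of screw between -0.004 and 0.004 m and angle between plate_seat's own z axis and vertical below 0.2 rad and angle between the x axis of plate_seat and the x axis of housing, either way round below 0.2 rad and linear speed of plate below 0.02 m/s); the robot touches nothing.
It fails at once if the plate is pushed against the screw with more than 25 N (contact force between plate and screw above 25 N).
It fails at once if the plate is pushed against the laser head with more than 25 N (contact force between plate and housing above 25 N).
It fails at once if the robot pushes the laser head or its screw with more than 25 N (contact force between any of the fingers, the arm and housing above 25 N or contact force between any of the fingers, the arm and screw above 25 N).
It fails at once if another thing on the table or in the rack is shifted by more than 20 mm (distance of any of blank_a, blank_b, post_a, post_b, lens_ring, driver, jar, block from where it was at the start of the episode above 0.02 m).
It also fails if it takes over 58 s, if anything falls off the work surface, if the arm or the gripper's body presses on something with over 40 N, if the wrist force passes 120 N, or if a joint passes its speed limit or range.

ROBOT

A 6-joint arm with a two-finger parallel gripper is mounted at the origin on the work surface. World frame = base frame: x ahead of the robot, y to its left, z up, the work surface at z = 0. Lengths are in mm, angles in degrees, forces in N, time in s.
With the tool pointing down it reaches from about 300 to 850 mm from the base axis. Payload 4.2 kg.
Tool frame: the origin (TCP) lies midway between the tips of the shut fingers; the grasp point (between the pads) lies 19 mm behind it (env.grip_depth is the distance from the TCP to the grasp point, in mm); z points along the fingers, y is the line along which they close (so a half turn about z gives the same grasp; the last joint's range is limited). The gripper opens to 91 mm and grips with 3 to 60 N. Pads are 32 mm wide; open, the fingers measure 118 mm over their backs; the gripper's body (76 mm by 178 mm) begins 60 mm behind the grasp point.
Start: joints at [-64.63, 18.312, 89.639, -0, 72.044, -1.146], TCP at [256.718, -514.531, 186.076] pointing down, gripper open.
Joint ranges: [-177.97, 177.97], [-48.28, 115.42], [12.27, 149.76], [-77.06, 257.06], [2.81, 150.46], [-146.56, 146.56]. Speed limits (degrees/s): [147.25, 147.25, 180, 180, 180, 180].

INTERFACE

Orientations are given as [roll, pitch, yaw] about the fixed x, y, z axes, in that order (R = Rz(yaw) Ry(pitch) Rx(roll)).
In Python, from workcell import env, eyes gives the robot as it stands.
- The arm moves only by the tool send_rows, never from a script. Its argument "motion" is a list of rows, each a list of 7 numbers: the shift along the world's x, y, z normalised to -1 to 1, where 1 is 0.5 m, then the turn, a rotation vector about the world's x, y, z normalised to -1 to 1, where 1 is 60 degrees, then the opening, from -1 (shut) to 1 (fully open). A call has 1 to 20 rows; each row is the pose to reach, as a shift and turn from the pose commanded when the call began; what a row does not reach only later rows make up. A row lasts 1/8 s, in which the tool goes at most 62.5 mm and 10.7 degrees, less where a joint would pass 70% of its speed; a pose out of reach is approached as far as the arm can. A call with a number of a shift or a turn outside -1 to 1 is refused whole. A call with a gripper value outside its range is refused whole. The fingers move at their own pace and stop on an object; "squeeze" is the grip in N (left out, the last holds). Time passes only in rows, so rows that repeat a pose let the fingers close. It gives the time, the measured TCP pose, the force, the opening and the grip force at its end, in the units of the state.
- env.state(): the state, without advancing time (a new reading comes with each control period).
- eyes.grab_frame(name): name is "scene" or "top" or "wrist"; returns a dict with "pixels" (400x640x3 uint8, red, green, blue), "depth" (400x640 float32, mm along the optical axis (not along the pixel's ray), 0 where there is no reading), "fx", "fy", "cx", "cy" (pixels), "R" (3x3) and "t" (3): a world point X has camera coordinates R X + t; the wrist camera has in their place "T_tool_cam" (4x4, takes a point from camera to tool coordinates, whose origin is the TCP and whose axes are the flange's). Camera axes: x right, y down, z forward; pixel columns grow to the right and rows downward; lengths in mm; the calibration is good to about 2 mm. The wrist camera is an equidistant fisheye: a pixel r from the principal point sees the ray r / f radians off the axis. A picture is of the moment at which its call begins: read the wrist's pose just before it.
- env.job_done(): hands the job in; it is judged then, once.
The state is a dict: "time_s": time; "qpos": joint angles; "qvel": joint speeds; "effort": joint torques, N m; "ee_pos": TCP position; "ee_rot": TCP orientation; "force": force on the tool from outside, world axes, zero at the start; "torque": the same for the moment, N m; "gripper_width": finger opening in mm; "gripper_force": force on a finger pad.
Only numpy, scipy, OpenCV 4.12 (cv2) and the standard library are available. Lean on these libraries where they do the work, as an engineer would, in place of code of your own. Each camera call takes 0.05 s, during which the arm holds its last target. There are 200 camera calls.

## Working session

There is one attempt and no reset: what is moved stays moved. The work goes in short steps, Python scripts to look and compute and a tool call to move; the robot and the scene stay as the last step left them, time stands still between calls to the robot, and variables do not carry over. Pictures are saved under pics/ and viewed, at most 10 in all, crops included, and the job is handed in when it is done.

Besides the shell and the picture viewer there is one more tool, called after "Emit:" as name(argument=value, ...) on one line, values as JSON. send_rows: Moves the arm, as the interface text tells. Its arguments: {"type":"object","properties":{"motion":{"type":"array"},"squeeze":{"type":"number"}},"required":["motion"]}

```bash
mkdir -p pics; python3 - <<'E'
from workcell import env, eyes
import cv2,numpy as np
for n in ("scene","top"):
    f=eyes.grab_frame(n); np.savez(f"pics/{n}0.npz",**f)
    cv2.imwrite(f"pics/{n}0.png",f["pixels"][:,:,::-1]); print(n,f["fx"],f["cx"],f["cy"],f["R"].round(3).tolist(),f["t"].round(1).tolist())
print(env.state())
E
```

```text
scene 513.8168340670873 313.194632843287 206.07160896206946 [[-0.472, 0.881, -0.002], [0.754, 0.403, -0.52], [-0.457, -0.247, -0.854]] [232.3, -392.1, 1450.3]
top 442.39293655825463 321.712717721549 202.6541641679896 [[0.002, -1.0, -0.012], [-0.999, -0.002, -0.043], [0.043, 0.012, -0.999]] [67.1, 562.5, 1034.3]
{'time_s': 0.1, 'qpos': array([-6.46282008e+01,  1.83483146e+01,  8.96975790e+01, -1.26874331e-03,
        7.20431277e+01, -1.14588411e+00]), 'qvel': array([ 0.01469415,  0.0373023 , -0.20107546,  0.01406911, -0.10722434,
        0.02591285]), 'effort': array([-9.53309154e-06, -4.13334346e+01, -2.32509685e+01,  7.26994453e-02,
        4.21940850e-02, -5.14577710e-05]), 'ee_pos': array([ 256.51323868, -514.08203039,  185.31345263]), 'ee_rot': array([-1.79910972e+02, -5.74166592e-04,  2.65180750e+01]), 'force': array([1.00675227, 0.20876154, 0.56861358]), 'torque': array([ 0.06549157, -0.00129376,  0.00740048]), 'gripper_force': 0.0, 'gripper_width': 91.19918788829524}
```

View pics/scene0.png

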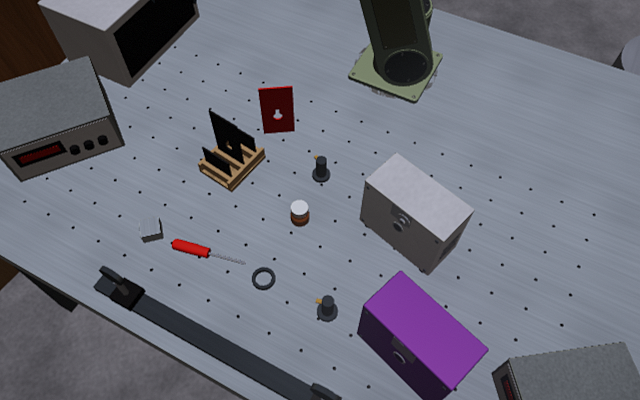

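View pics/top0.png

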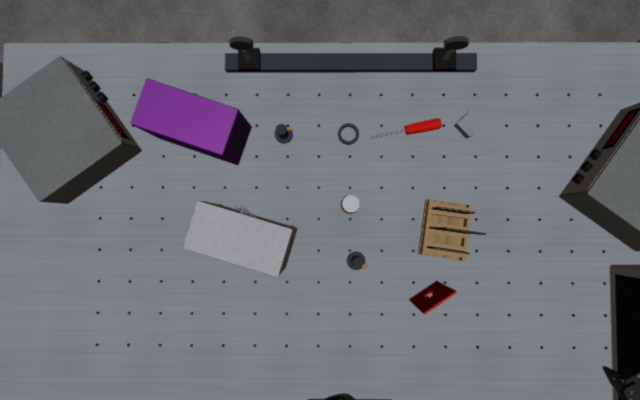

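The scene view shows the tall black keyhole plate in the rack's middle slot at about (230,130), two low blanks beside it, the red decoy plate at (277,110), the white head at (415,210) and the purple look-alike at (420,340). In the top view the rack is at (445,230), the white head at (240,238) and the purple one at (190,120).

Candidates for the plate are the black tall plate at scene (230,130), the red plate at (277,110) and the low blanks at (215,160) and (248,155). I choose the black tall one.

```bash
cat > h.py <<'E'
import numpy as np, cv2
def cloud(f):
    v,u=np.indices(f["depth"].shape); d=f["depth"].astype(float)
    c=np.stack([(u-f["cx"])/f["fx"]*d,(v-f["cy"])/f["fy"]*d,d],-1)
    X=(c-f["t"])@f["R"]; X[d<=0]=np.nan
    return X
def rect(P):
    r=cv2.minAreaRect(P[:,:2].astype(np.float32)); return [np.round(x,1) for x in r]
E
python3 - <<'E'
from h import *
F={n:dict(np.load(f"pics/{n}0.npz")) for n in("scene","top")}
for n,f in F.items():
    X=cloud(f); p=f["pixels"].astype(int); hsv=cv2.cvtColor(f["pixels"],cv2.COLOR_RGB2HSV)
    z=X[...,2]; v,u=np.indices(z.shape)
    print(n,"table z",np.nanmedian(z[150:250,300:340]))
    box=(slice(150,280),slice(355,480)) if n=="scene" else (slice(195,285),slice(180,300))
    m=np.zeros(z.shape,bool); m[box]=True
    t=m&(z>168)&(z<184); print("housing top",rect(X[t]),np.median(z[t]),t.sum())
    box=(slice(105,195),slice(192,272)) if n=="scene" else (slice(190,270),slice(410,495))
    m=np.zeros(z.shape,bool); m[box]=True
    b=m&(hsv[...,1]>70)&(hsv[...,0]<25)&(hsv[...,2]>80); print("rack",rect(X[b&(z>20)&(z<45)]),b.sum(),np.nanpercentile(z[b],[5,50,95]))
    k=m&(hsv[...,2]<60)&(z>95); P=X[k]; print("plate",rect(P),len(P),P[:,2].min(),P[:,2].max(),P.mean(0).round(1),np.linalg.svd(P-P.mean(0))[2].round(3).tolist())
f=F["scene"];a=cv2.resize(f["pixels"][90:200,180:310],None,fx=4,fy=4,interpolation=cv2.INTER_CUBIC)
b=cv2.resize(f["pixels"][150:280,350:480],None,fx=3.38,fy=3.38,interpolation=cv2.INTER_CUBIC)
a=cv2.resize(a,(400,440));b=cv2.resize(b,(400,440))
cv2.imwrite("pics/crop1.png",np.hstack([a,b])[:,:,::-1])
E
```

```text
scene table z -0.3250896363746332
housing top [array([546.8, 217.7]), array([201.8, 229.1]), np.float64(73.9)] 175.06513960648402 4508
rack [array([ 502.2, -220.4]), array([102.1, 129.4]), np.float64(82.1)] 846 [ 9.81618702 34.25428012 38.3952954 ]
plate [array([ 438.4, -221.6]), array([145.1,  81.6]), np.float64(1.0)] 607 95.0030100092246 175.11155975510277 [ 495.1 -217.4  135.7] [[0.869, -0.235, 0.435], [-0.159, -0.966, -0.203], [-0.468, -0.107, 0.877]]
top table z 0.4850059407197955
housing top [array([487.9, 234.8]), array([200.9, 108.1]), np.float64(73.3)] 176.59850564023932 5028
rack [array([ 500. , -219.6]), array([101.1, 127.9]), np.float64(81.8)] 2094 [10.08821534 34.49393798 39.35537502]
plate [array([ 499.7, -216.3]), array([74.5,  2.6]), np.float64(81.5)] 72 95.04560302637934 175.43915220977408 [ 499.8 -212.8  151.9] [[-0.08, -0.607, 0.791], [-0.119, -0.782, -0.612], [-0.99, 0.143, 0.009]]
```

View pics/crop1.png

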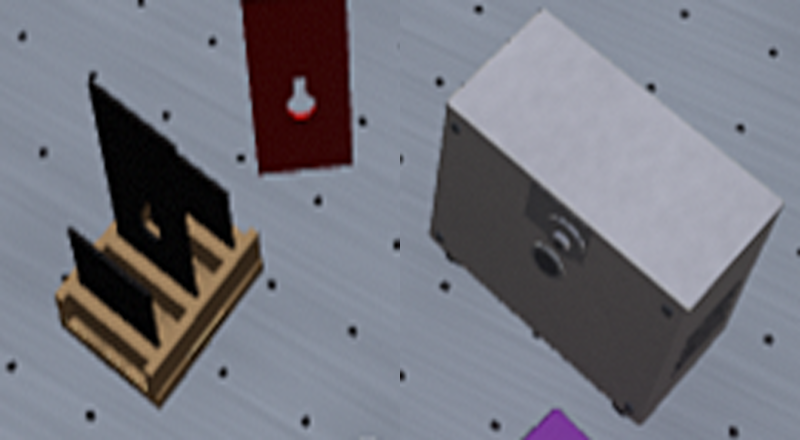

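The left crop confirms the choice: a black tall plate in the middle slot, its keyhole at about (150,220) of the crop, slot upward, with the red plate well apart. The right crop shows the white head with the screw and disc at about (563,240) above the port at (548,260). Next I'll measure the face and the screw.

```bash
cat >> h.py <<'E'
def frame(yaw,o):
    a=np.radians(yaw); R=np.array([[np.cos(a),-np.sin(a),0],[np.sin(a),np.cos(a),0],[0,0,1]]); return R,np.array(o,float)
E
python3 - <<'E'
from h import *
f=dict(np.load("pics/scene0.npz")); X=cloud(f); g=dict(np.load("pics/top0.npz")); Y=cloud(g)
t=Y[195:285,180:300]; t=t[(t[...,2]>168)&(t[...,2]<184)]; print("top-cam top",rect(t))
s=X[150:280,355:480]; m=(s[...,2]>172)&(s[...,2]<179); lab=cv2.connectedComponents(m.astype(np.uint8))[1]; l=np.bincount(lab[lab>0]).argmax()
print("scene top",rect(s[lab==l]))
# face points
R,_=frame(-16.6,0); c=rect(t)[0]; 
P=X[150:275,355:480].reshape(-1,3); H=(P-np.array([c[0],c[1],0]))@R
k=(H[:,2]>15)&(H[:,2]<165)&(abs(H[:,1])<90)&(H[:,0]>35)&(H[:,0]<60); A=P[k]
for i in range(6):
    q=A.mean(0); n=np.linalg.svd(A-q)[2][2]; r=(A-q)@n; A=A[abs(r)<max(2*r.std(),1)] if i<5 else A
n*=np.sign(n[0]); print("face n",n.round(3),np.degrees(np.arctan2(n[1],n[0])),"x off from top centre",(q-[c[0],c[1],0])@R[:,0],r.std(),len(A))
d=(X-q)@n; a=(X-np.array([c[0],c[1],0]))@R
k=(d>5)&(d<22)&(abs(a[...,1])<45)&(a[...,2]>120)&(a[...,2]<172)
v,u=np.nonzero(k)
for i in np.argsort(-d[v,u])[:45]: print(u[i],v[i],d[v[i],u[i]].round(1),a[v[i],u[i],1:].round(1),f["pixels"][v[i],u[i]])
E
```

```text
top-cam top [array([487.9, 234.8]), array([200.9, 108.1]), np.float64(73.3)]
scene top [array([485.2, 234.7]), array([200. , 101.5]), np.float64(73.7)]
face n [ 0.958 -0.286  0.   ] -16.623853506685727 x off from top centre 46.548071606817985 0.7201562187301599 2378
401 221 14.8 [  9.4 161.2] [41 41 44]
402 224 14.4 [ 13.1 153.4] [48 46 50]
399 220 14.3 [  4.4 158.4] [49 48 51]
401 220 14.1 [  8.4 163.1] [91 92 99]
401 222 13.7 [  9.5 156.1] [21 22 25]
400 221 13.7 [  6.8 156.6] [31 30 33]
402 222 13.5 [ 11.4 158.2] [40 40 43]
400 220 13.4 [  6.1 159.4] [61 61 66]
400 223 13.2 [  7.8 149.3] [52 50 51]
404 222 13.2 [ 15.4 162.7] [119 117 120]
403 223 12.9 [ 13.8 156.5] [66 62 65]
404 224 12.8 [ 16.4 155.6] [51 49 51]
403 222 12.8 [ 13.1 159.4] [91 92 96]
402 221 12.6 [ 10.4 159.8] [84 85 93]
400 222 12.6 [  6.9 151.4] [35 33 36]
402 223 12.4 [ 11.5 152.9] [37 37 40]
399 221 12.2 [  4.  151.4] [46 44 47]
401 223 12.1 [  9.3 149.8] [37 37 39]
403 224 12.0 [ 14.  151.5] [48 47 50]
404 223 11.8 [ 15.3 156.9] [88 85 88]
400 219 11.6 [  4.6 159.3] [100 101 112]
401 224 11.5 [  9.6 145.4] [5
[... 184 characters left out ...]
2 159.8] [119 122 132]
406 224 9.7 [ 19.  154.9] [49 49 51]
402 216 9.4 [  5.8 169.8] [52 51 55]
402 219 9.3 [  7.6 160.2] [114 116 130]
407 224 9.3 [ 20.9 156.8] [48 48 50]
406 221 9.3 [ 17.  163.8] [45 44 47]
401 219 9.2 [  5.5 157.5] [124 128 146]
406 225 9.2 [ 19.5 150.8] [48 47 51]
403 220 9.2 [ 10.2 159.2] [124 128 143]
404 226 9.0 [ 15.9 142. ] [58 56 58]
409 226 9.0 [ 26.1 154.8] [53 51 53]
399 219 8.9 [  1.1 151.7] [60 59 62]
400 217 8.9 [  2.  160.6] [45 43 45]
399 222 8.8 [  2.9 141.8] [54 51 51]
401 218 8.8 [  4.7 159.9] [ 90  92 107]
397 215 8.8 [ -5.5 159.3] [50 49 51]
405 219 8.8 [ 13.5 166.7] [44 43 44]
398 219 8.8 [ -1.  148.9] [47 46 49]
404 220 8.7 [ 12.  160.9] [80 81 90]
```

```bash
python3 - <<'E'
from workcell import env, eyes
import cv2,numpy as np
s=env.state(); f=eyes.grab_frame("wrist"); print(f["T_tool_cam"].round(3).tolist(),f["fx"],f["fy"],f["cx"],f["cy"]); print(s["ee_pos"],s["ee_rot"],env.grip_depth)
E
```

```text
[[-0.001, -0.954, -0.299, 86.241], [1.0, -0.001, -0.0, -0.643], [0.0, -0.299, 0.954, -199.005], [0.0, 0.0, 0.0, 1.0]] 309.70691628693146 309.70691628693146 318.6287393805751 197.41831244495702
[ 256.51323868 -514.08203039  185.31345263] [-1.79910972e+02 -5.74166592e-04  2.65180750e+01] 18.8
```

Emit:
send_rows(motion=[[0, 0, 0.12, 0, 0, 0, 1], [0, 0, 0.24, 0, 0, 0, 1], [0.05, 0.12, 0.28, 0, 0, -0.15, 1], [0.1, 0.24, 0.28, 0, 0, -0.3, 1], [0.15, 0.36, 0.28, 0, 0, -0.45, 1], [0.2, 0.48, 0.28, 0, 0, -0.6, 1], [0.25, 0.6, 0.28, 0, 0, -0.718, 1], [0.3, 0.74, 0.28, 0, 0, -0.718, 1], [0.3, 0.74, 0.28, 0, 0, -0.718, 1], [0.3, 0.74, 0.28, 0, 0, -0.718, 1], [0.3, 0.74, 0.28, 0, 0, -0.718, 1], [0.3, 0.74, 0.28, 0, 0, -0.718, 1]])

```text
time_s: 1.65
ee_pos: [406.4, -145.6, 325.9]
ee_rot: [180.0, 0.0, -16.7]
force: [1.0, 1.0, -1.1]
gripper_width: 90.9
gripper_force: 0.0
```

Emit:
send_rows(motion=[[0.06, 0.12, 0, 0, 0, 0, 1], [0.12, 0.24, 0, 0, 0, 0, 1], [0.18, 0.36, 0, 0, 0, 0, 1], [0.24, 0.48, 0, 0, 0, 0, 1], [0.306, 0.6, 0, 0.03, 0.1, 0, 1], [0.306, 0.736, 0, 0.06, 0.2, 0, 1], [0.306, 0.736, -0.1, 0.09, 0.3, 0, 1], [0.306, 0.736, -0.2, 0.119, 0.399, 0, 1], [0.306, 0.736, -0.252, 0.119, 0.399, 0, 1], [0.306, 0.736, -0.252, 0.119, 0.399, 0, 1], [0.306, 0.736, -0.252, 0.119, 0.399, 0, 1], [0.306, 0.736, -0.252, 0.119, 0.399, 0, 1]])

```text
time_s: 3.15
ee_pos: [560.5, 223.4, 202.3]
ee_rot: [-179.8, 24.8, -16.5]
force: [0.3, -0.7, -0.0]
gripper_width: 91.3
gripper_force: 0.0
```

```bash
cat >> h.py <<'E'
from scipy.spatial.transform import Rotation as Ro
def shot(n):
    from workcell import env, eyes
    s=env.state(); f=eyes.grab_frame("wrist"); f["p"]=s["ee_pos"]; f["rot"]=s["ee_rot"]
    np.savez(f"pics/{n}.npz",**f); cv2.imwrite(f"pics/{n}.png",f["pixels"][:,:,::-1]); print(s["qpos"].round(1),s["ee_pos"].round(1),s["ee_rot"].round(2),s["time_s"],s["force"].round(1)); return f
def wray(f,uv):
    uv=np.atleast_2d(np.asarray(uv,float)); d=(uv-[f["cx"],f["cy"]])/f["fx"]; r=np.linalg.norm(d,axis=1,keepdims=True)+1e-12
    c=np.hstack([np.sin(r)*d/r,np.cos(r)])
    A=Ro.from_euler("xyz",f["rot"],degrees=True).as_matrix(); T=f["T_tool_cam"]
    return f["p"]+A@T[:3,3],(A@T[:3,:3]@c.T).T,c
def onplane(f,uv,q,n):
    o,d,_=wray(f,uv); t=((q-o)@n)/(d@n); return o+t[:,None]*d
def wcloud(f):
    v,u=np.indices(f["depth"].shape); uv=np.stack([u.ravel(),v.ravel()],1); o,d,c=wray(f,uv)
    dep=f["depth"].astype(float).reshape(-1,1); X=o+d*dep/c[:,2:]; X[dep[:,0]<=0]=np.nan; return X.reshape(*f["depth"].shape,3)
E
python3 -c "
from h import *
shot('w1')"
```

```text
[ 13.3  33.2  67.7  12.4 100.6 119.9] [560.5 223.4 202.3] [-179.84   24.77  -16.52] 3.15 [ 0.3 -0.7 -0. ]
```

View pics/w1.png

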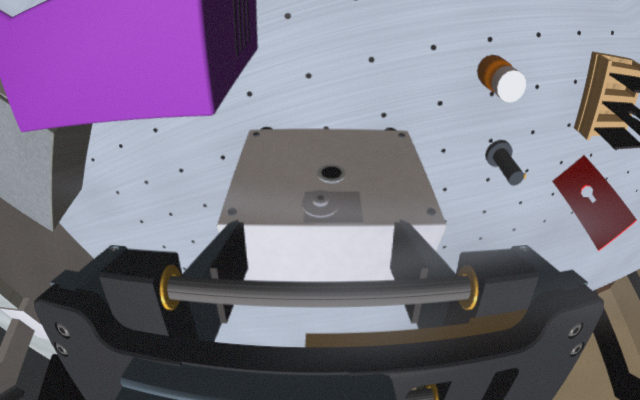

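The wrist view shows the white head's face upside-down from the camera's side: port at (331,174), screw head at about (320,201) within the dark patch, disc around it. I'll measure both accurately.

```bash
python3 - <<'E'
from h import *
f=dict(np.load("pics/w1.npz")); X=wcloud(f)
S=X[135:215,235:430]; R,_=frame(-16.6,0)
A=S.reshape(-1,3); A=A[~np.isnan(A[:,0])]
for i in range(10):
    q=np.median(A,0) if i==0 else A.mean(0); n=np.linalg.svd(A-q,full_matrices=False)[2][2]; r=(A-q)@n; 
    if i<9: A=A[abs(r)<max(2*r.std(),1)]
n*=np.sign(n[0]); print("face n",n.round(3),np.degrees(np.arctan2(n[1],n[0])),r.std(),len(A),"hx:",q@R[:,0])
# face corners (edges) on brightness : top edge endpoints, port
g=cv2.cvtColor(f["pixels"],cv2.COLOR_RGB2GRAY)
c=cv2.resize(f["pixels"][160:232,285:385],None,fx=6,fy=6,interpolation=cv2.INTER_CUBIC)
cv2.imwrite("pics/crop2.png",c[:,:,::-1])
q0=q; n0=np.array([np.cos(np.radians(-16.6)),np.sin(np.radians(-16.6)),0])
d=(X-q0)@n0
print(np.round(d[188:214:1,306:336:2],0).astype(int))
for nm,uv,off in [("TL",(219,223.5),0),("TR",(446,223.5),0),("BL",(250,130),0),("BR",(408,130),0),("port",(331,174),0),("head",(320,200),13)]:
    P=onplane(f,uv,q0+off*n0,n0)[0]; print(nm,P.round(1),"hy",(P@R)[1].round(1))
E
```

```text
face n [ 0.958 -0.286 -0.001] -16.638231497307785 0.45269384777321425 12913 hx: 447.1526549122255
[[                   0                    1                    0
                     0                    0                    0
                     0                    0                    0
                     0                    0                    1
                     0                    0                    1]
 [                   0                    0                    0
                     1                    0                    0
                     0                    1                    0
                     1                    1                   -1
                     0                    1                    1]
 [                   0                   -1                   -1
                     0                   -1                    0
                     0                   -1                   -1
                     0                    0                   -1
                     0                   -1                    0]
 [                   0  
[... 7031 characters left out ...]
       9                    8                    7
                     8                    8                    8]
 [                   1                    7                    7
                     8                    6                    8
                     8 -9223372036854775808                    8
                     7                    7                    7
                     7                    8                    6]]
TL [560.1 313.7 174.1] hy 460.6
TR [504.2 126.  174.4] hy 264.8
BL [560.2 314.1  16.5] hy 461.0
BR [503.8 124.9  14.2] hy 263.7
port [532.4 220.8 106.4] hy 363.7
head [548.  227.5 158.3] hy 374.6<stdin>:15: RuntimeWarning: invalid value encountered in cast
```

View pics/crop2.png

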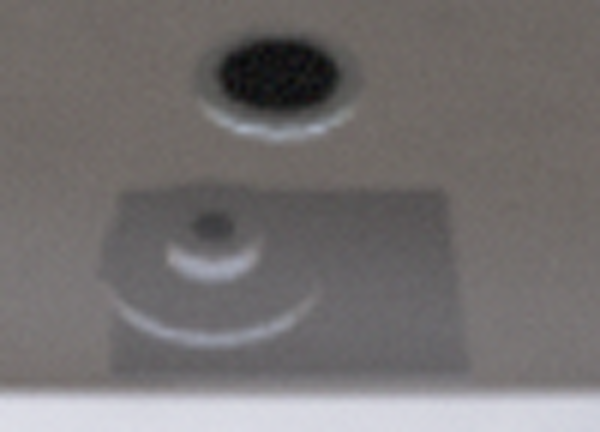

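The crop shows the port at (278,78), the screw head at about (212,235) with its dark socket, and the disc around it. I'll fit the head and disc centres from the depth, and the plate line from the top view.

```bash
python3 - <<'E'
from h import *
f=dict(np.load("pics/w1.npz")); X=wcloud(f); R,_=frame(-16.63,0); H=X@R; d=H[...,0]-447.15
m=np.zeros(d.shape,bool); m[185:216,300:345]=1
hd=m&(d>11.6)&(d<15)
for z in (H[hd],): print("head",np.median(z,0),z[:,1].min(),z[:,1].max(),z[:,2].min(),z[:,2].max(),hd.sum())
for nm,k,off in(("head",hd,13),("disc+head",m&(d>5)&(d<15.5),8)):
    c=max(cv2.findContours(k.astype(np.uint8),0,1)[0],key=cv2.contourArea)[:,0,:]
    P=onplane(f,c,R@np.array([447.15+off,0,0]),R[:,0])@R
    (a,b),r=cv2.minEnclosingCircle(P[:,1:].astype(np.float32)); print(nm,a,b,r, P[:,1].min(),P[:,1].max(),P[:,2].min(),P[:,2].max())
E
```

```text
head [459.90722749 374.83829251 156.32646261] 368.11589652481933 381.53873319212244 149.1212527542423 162.39502618147674 157
head 374.7558288574219 156.33094787597656 7.398570537567139 368.13061967728873 381.5159014866575 149.7221748460481 163.34899939079276
disc+head 374.77447509765625 156.38946533203125 16.788562774658203 358.70577118433914 390.2340393785583 141.35927180262064 171.06612219395188
```

Emit:
send_rows(motion=[[0, 0, 0.12, 0, 0, 0, 1], [0, 0, 0.24, -0.05, -0.17, 0, 1], [0, 0, 0.26, -0.09, -0.3, 0, 1], [0, 0, 0.26, -0.119, -0.399, 0, 1], [0, 0, 0.26, -0.119, -0.399, 0, 1]])

```text
time_s: 3.82
ee_pos: [557.8, 224.2, 333.1]
ee_rot: [-179.8, -0.1, -16.4]
force: [1.1, 1.0, 0.4]
gripper_width: 91.3
gripper_force: 0.0
```

Emit:
send_rows(motion=[[0, -0.1, 0, 0, 0, 0.16, 1], [0, -0.2, 0, 0, 0, 0.32, 1], [-0.02, -0.3, 0, 0, 0, 0.48, 1], [-0.04, -0.4, 0, 0, 0, 0.64, 1], [-0.06, -0.5, 0, 0, 0, 0.822, 1], [-0.06, -0.5, 0, 0, 0, 0.822, 1]])

```text
time_s: 4.58
ee_pos: [529.7, -29.7, 330.0]
ee_rot: [-180.0, 0.1, 32.5]
force: [0.4, 0.3, 0.7]
gripper_width: 91.2
gripper_force: 0.0
```

Emit:
send_rows(motion=[[-0.02, -0.1, 0, 0, 0, 0.16, 1], [-0.04, -0.2, 0, 0, 0, 0.32, 1], [-0.06, -0.3, 0, 0, 0, 0.48, 1], [-0.06, -0.38, 0, 0, 0, 0.64, 1], [-0.06, -0.38, -0.06, 0, 0, 0.822, 1], [-0.06, -0.38, -0.06, 0, 0, 0.822, 1], [-0.06, -0.38, -0.06, 0, 0, 0.822, 1], [-0.06, -0.38, -0.06, 0, 0, 0.822, 1]])

```text
time_s: 5.58
ee_pos: [500.6, -216.2, 301.3]
ee_rot: [179.9, 0.0, 82.0]
force: [-0.1, 0.2, 0.4]
gripper_width: 91.5
gripper_force: 0.0
```

```bash
python3 - <<'E'
from h import *
f=shot('w2'); X=wcloud(f); g=f["pixels"].max(2)
k=(X[...,2]>95)&(X[...,2]<185)&(abs(X[...,0]-500)<30)&(abs(X[...,1]+216)<60)&(g<70)
P=X[k]; P=P[abs(P[:,0]-np.median(P[:,0]))<10]; print(len(P),rect(P),P[:,2].min(),P[:,2].max(),P.mean(0))
q=P.mean(0); n=np.linalg.svd(P-q,full_matrices=False)[2][2]; print(n, np.degrees(np.arctan2(n[1],n[0])))
R,_=frame(-8.1,0); H=P@R; t=H[H[:,2]>165]; print("top: n-dir",np.percentile(H[:,0],[2,50,98]),np.percentile(t[:,0],[2,50,98]),"y",H[:,1].min(),H[:,1].max(),t[:,1].min(),t[:,1].max())
E
```

```text
[-24.6  12.7  81.1   0.   86.1 -16.6] [ 500.6 -216.2  301.3] [1.7988e+02 2.0000e-02 8.2040e+01] 5.575 [-0.1  0.2  0.4]
20 [array([ 506.2, -181.1]), array([1.5, 1.3]), np.float64(82.0)] 98.5684314916628 171.09354406022237 [ 506.17574103 -181.15809812  135.02107168]
[0.0151784  0.9998838  0.00141175] 89.13030753083228
top: n-dir [526.05105685 526.60507006 527.34869914] [526.08825035 526.60507006 527.12188976] y -108.72991224880539 -107.2354046967262 -108.33725325607682 -108.09674596659005
```

View pics/w2.png

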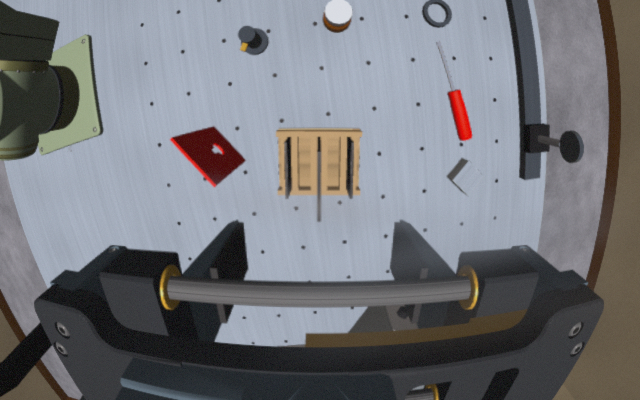

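The view shows the rack centred at (319,162), the tall plate edge-on at column 319 (rows 138–222), and the low blanks at columns 287 and 350. The red decoy lies at (208,155).

```bash
python3 - <<'E'
from h import *
f=dict(np.load("pics/w2.npz")); X=wcloud(f)
k=(X[...,2]>90)&(X[...,2]<185)&(abs(X[...,0]-500)<30)&(abs(X[...,1]+216)<60); k[230:]=0
v,u=np.nonzero(k); print(k.sum(),u.min(),u.max(),v.min(),v.max())
R,_=frame(-8.1,0); H=(X@R)
t=k&(X[...,2]>167); P=H[t]; print(t.sum(),"n",np.percentile(P[:,0],[2,50,98]),"y",P[:,1].min(),P[:,1].max(),"z",np.median(P[:,2]))
print("slope of n vs y deg",np.degrees(np.polyfit(P[:,1],P[:,0],1)[0]))
s=k&~t; P=H[s]; print("edge n",np.median(P[:,0]),"y",np.median(P[:,1]))
print("target (plate frame) tool:",R.T@f["p"])
E
```

```text
304 318 321 142 220
280 n [526.07523364 527.75217983 529.54637842] y -187.0091612176695 -107.97877677079597 z 172.4114801161642
slope of n vs y deg -0.14520959252220475
edge n 527.2050000805406 y -108.19519337892143
target (plate frame) tool: [ 526.03060533 -143.46417986  301.32569003]
```

Emit:
send_rows(motion=[[0.004, -0.008, -0.08, 0, 0, 0, 1], [0.004, -0.008, -0.16, 0, 0, 0, 1], [0.004, -0.008, -0.24, 0, 0, 0, 1], [0.004, -0.008, -0.3, 0, 0, 0, 1], [0.004, -0.008, -0.324, 0, 0, 0, 1], [0.004, -0.008, -0.324, 0, 0, 0, 1], [0.004, -0.008, -0.324, 0, 0, 0, 1], [0.004, -0.008, -0.324, 0, 0, 0, -1], [0.004, -0.008, -0.324, 0, 0, 0, -1], [0.004, -0.008, -0.324, 0, 0, 0, -1], [0.004, -0.008, -0.324, 0, 0, 0, -1], [0.004, -0.008, -0.324, 0, 0, 0, -1], [0.004, -0.008, -0.324, 0, 0, 0, -1], [0.004, -0.008, -0.324, 0, 0, 0, -1], [0.004, -0.008, -0.324, 0, 0, 0, -1], [0.004, -0.008, -0.324, 0, 0, 0, -1]], squeeze=30)

```text
time_s: 7.62
ee_pos: [501.7, -220.5, 138.1]
ee_rot: [180.0, -0.0, 82.1]
force: [0.6, -0.1, -0.1]
gripper_width: 4.2
gripper_force: 0.1
```

Emit:
send_rows(motion=[[0, 0, 0, 0, 0, 0, -1], [0, 0, 0, 0, 0, 0, -1], [0, 0, 0, 0, 0, 0, -1], [0, 0, 0, 0, 0, 0, -1]], squeeze=30)

```text
time_s: 8.12
ee_pos: [501.7, -220.5, 138.1]
ee_rot: [180.0, 0.0, 82.1]
force: [0.4, 0.4, -0.5]
gripper_width: 3.6
gripper_force: 30.0
```

Emit:
send_rows(motion=[[0, 0, 0.03, 0, 0, 0, -1], [0, 0, 0.07, 0, 0, 0, -1], [0, 0, 0.12, 0, 0, 0, -1], [0, 0, 0.2, 0, 0, 0, -1], [0, 0, 0.3, 0, 0, 0, -1], [0, 0, 0.4, 0, 0, 0, -1], [0, 0, 0.46, 0, 0, 0, -1], [0, 0, 0.46, 0, 0, 0, -1], [0, 0, 0.46, 0, 0, 0, -1]])

```text
time_s: 9.25
ee_pos: [501.2, -220.3, 366.8]
ee_rot: [-179.9, -0.0, 82.1]
force: [-0.9, -0.4, -0.8]
gripper_width: 3.4
gripper_force: 30.0
```

```bash
python3 - <<'E'
from h import *
f=shot('w3'); X=wcloud(f)
A=Ro.from_euler("xyz",f["rot"],degrees=True).as_matrix(); T=(X-f["p"])@A  # tool coords
k=(abs(T[...,1])<12)&(abs(T[...,0])<55)&(T[...,2]>-40)&(T[...,2]<140)
P=T[k]; v,u=np.nonzero(k); print(k.sum(),u.min(),u.max(),v.min(),v.max())
for a,b in [(-40,-28),(-28,-10),(0,30),(30,60),(60,90),(90,120)]:
    s=P[(P[:,2]>a)&(P[:,2]<b)]
    if len(s): print(a,b,len(s),"x",np.percentile(s[:,0],[2,50,98]).round(1),"y",np.percentile(s[:,1],[2,50,98]).round(1),"z",s[:,2].mean().round(1))
cv2.imwrite("pics/crop3.png",cv2.resize(f["pixels"][120:330,220:420],None,fx=2.8,fy=2.8)[:,:,::-1])
E
```

```text
[-24.9  12.7  72.    0.   95.3 -17. ] [ 501.2 -220.3  366.8] [-1.7988e+02 -4.0000e-02  8.2080e+01] 9.25 [-0.9 -0.4 -0.8]
1162 299 338 148 281
-40 -28 936 x [-18.1  17.5  39.6] y [-7.9  0.8  8.9] z -34.4
-28 -10 63 x [39.  39.5 40.1] y [-1.7  0.2  2.6] z -19.5
0 30 66 x [39.1 39.5 40.2] y [-2.1  0.1  2.3] z 14.7
30 60 40 x [39.1 39.7 40. ] y [-2.4  0.   2.4] z 43.3
60 90 17 x [39.1 39.5 40.1] y [-1.  -0.   0.9] z 76.1
90 120 11 x [39.2 39.6 40.1] y [-1.1 -0.1  0.9] z 104.1
```

View pics/crop3.png

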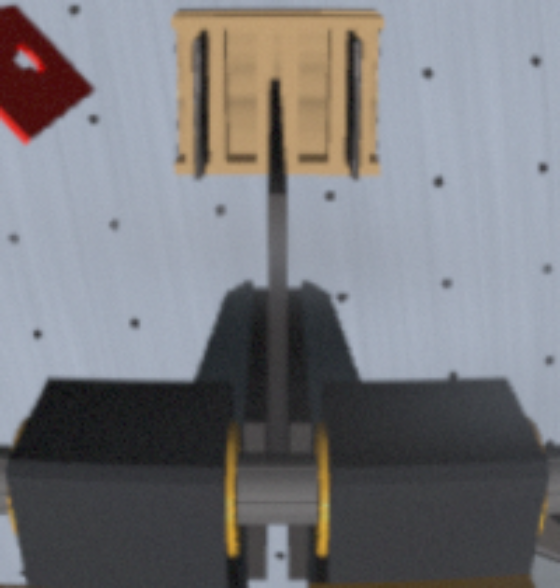

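The crop shows the plate hanging plumb in the grip with the rack below empty in the middle. By depth its centre is 0.4 mm off the TCP sideways and its top is 34 mm above it. Next I carry it in front of the screw.

Emit:
send_rows(motion=[[0.01, 0.04, 0, 0, 0, 0, -1], [0.03, 0.12, 0, 0, 0, -0.02, -1], [0.045, 0.21, 0, 0, 0, -0.04, -1], [0.065, 0.3, 0, 0, 0, -0.06, -1], [0.085, 0.39, 0, 0, 0, -0.08, -1], [0.105, 0.48, 0, 0, 0, -0.1, -1], [0.125, 0.57, 0, 0, 0, -0.12, -1], [0.145, 0.66, 0, 0, 0, -0.1447, -1], [0.165, 0.75, 0, 0, 0, -0.1447, -1], [0.175, 0.82, 0, 0, 0, -0.1447, -1], [0.1832, 0.8694, 0, 0, 0, -0.1447, -1], [0.1832, 0.8694, -0.04, 0, 0, -0.1447, -1], [0.1832, 0.8694, -0.12, 0, 0, -0.1447, -1], [0.1832, 0.8694, -0.2, 0, 0, -0.1447, -1], [0.1832, 0.8694, -0.27, 0, 0, -0.1447, -1], [0.1832, 0.8694, -0.296, 0, 0, -0.1447, -1], [0.1832, 0.8694, -0.296, 0, 0, -0.1447, -1], [0.1832, 0.8694, -0.296, 0, 0, -0.1447, -1], [0.1832, 0.8694, -0.296, 0, 0, -0.1447, -1]])

```text
time_s: 11.68
ee_pos: [594.1, 214.4, 221.7]
ee_rot: [179.9, -0.1, 73.4]
force: [-0.4, 0.6, -1.0]
gripper_width: 3.6
gripper_force: 30.0
```

```bash
python3 - <<'E'
from h import *
f=shot('w4'); X=wcloud(f)
A=Ro.from_euler("xyz",f["rot"],degrees=True).as_matrix(); T=(X-f["p"])@A
R,_=frame(-16.63,0); H=X@R
k=(abs(T[...,1])<12)&(T[...,0]<55)&(T[...,0]>25)&(T[...,2]>-30)&(T[...,2]<140); print("plate edge T",np.median(T[k],0).round(2),"H",np.median(H[k],0).round(1),k.sum())
print("tool H",R.T@f["p"])
d=H[...,0]-447.15
h=(d>9.5)&(d<15)&(abs(H[...,1]-375)<14)&(abs(H[...,2]-156)<12); print("head pts",h.sum(), np.percentile(H[h],[2,50,98],axis=0).round(1) if h.any() else "")
h=(d>3)&(d<15)&(abs(H[...,1]-375)<22)&(abs(H[...,2]-156)<20); print("disc/head pts",h.sum(), np.percentile(H[h],[2,50,98],axis=0).round(1) if h.any() else "")
h=(H[...,2]>170)&(H[...,2]<180)&(abs(H[...,1]-400)<60)&(d<8)&(d>-80); print("top",h.sum(),np.percentile(d[h],99),np.median(H[h][:,2]))
E
```

```text
[18.8 22.4 78.3 -0.  79.1 35.4] [594.1 214.4 221.7] [ 1.7986e+02 -1.0000e-01  7.3390e+01] 11.675 [-0.4  0.6 -1. ]
plate edge T [39.69  0.61  7.58] H [508.4 415.1 214.2] 228
tool H [507.85469607 375.45880943 221.70062347]
head pts 85 [[456.8 369.1 151. ]
 [459.  375.8 159.8]
 [460.2 381.7 162.4]]
disc/head pts 305 [[452.8 361.2 144.9]
 [454.9 377.1 161.4]
 [460.1 389.9 171.5]]
top 11530 -0.0966570822528717 176.36026563433867
```

Emit:
send_rows(motion=[[-0.02, 0.006, 0, 0, 0, 0, -1], [-0.04, 0.012, 0, 0, 0, 0, -1], [-0.06, 0.0179, 0, 0, 0, 0, -1], [-0.072, 0.0215, 0, 0, 0, 0, -1], [-0.076, 0.0227, 0, 0, 0, 0, -1], [-0.08, 0.0239, 0, 0, 0, 0, -1], [-0.084, 0.0251, 0, 0, 0, 0, -1], [-0.088, 0.0263, 0, 0, 0, 0, -1], [-0.092, 0.0275, 0, 0, 0, 0, -1], [-0.096, 0.0287, 0, 0, 0, 0, -1], [-0.096, 0.0287, 0, 0, 0, 0, -1], [-0.096, 0.0287, 0, 0, 0, 0, -1], [-0.096, 0.0287, 0, 0, 0, 0, -1]])

```text
time_s: 13.35
ee_pos: [545.4, 228.5, 220.1]
ee_rot: [180.0, 0.0, 73.4]
force: [-0.3, -0.0, -0.3]
gripper_width: 3.9
gripper_force: 30.0
```

```bash
cat > meas.py <<'E'
from h import *
import sys
from workcell import env
f=shot(sys.argv[1]); X=wcloud(f); R,_=frame(-16.63,0); H=X@R; s=env.state()
A=Ro.from_euler("xyz",f["rot"],degrees=True).as_matrix(); T=(X-f["p"])@A
k=(abs(T[...,1])<9)&(T[...,0]<50)&(T[...,0]>30)&(T[...,2]<140)
for a,b in[(-30,-5),(0,30),(60,110)]:
    q=k&(T[...,2]>a)&(T[...,2]<b)
    if q.sum(): print("edge z",a,q.sum(),"off face",(np.median(H[q][:,0])-447.15).round(2),"hy",np.median(H[q][:,1]).round(1),"Ty",np.median(T[q][:,1]).round(2))
print("tool H-face",(R.T@f["p"]-[447.15,0,0]).round(2),"F in housing",(R.T@s["force"]).round(2))
E
python3 meas.py w5
```

```text
[21.6 18.7 84.1 -0.  77.2 38.2] [545.4 228.5 220.1] [179.99   0.    73.39] 13.35 [-0.3 -0.  -0.3]
edge z -30 81 off face 10.61 hy 414.7 Ty 0.6
edge z 0 56 off face 10.3 hy 414.7 Ty 0.29
edge z 60 29 off face 9.82 hy 414.7 Ty -0.2
tool H-face [ 10.02 375.03 220.07] F in housing [-0.16 -0.16 -1.63]
```

Emit:
send_rows(motion=[[0, 0, 0, 0, 0, 0, -1], [-0.002, 0.0006, 0, 0, 0, 0, -1], [-0.004, 0.0012, 0, 0, 0, 0, -1], [-0.006, 0.0018, 0, 0, 0, 0, -1], [-0.0077, 0.0023, 0, 0, 0, 0, -1], [-0.0077, 0.0023, 0, 0, 0, 0, -1], [-0.0077, 0.0023, 0, 0, 0, 0, -1], [-0.0077, 0.0023, 0, 0, 0, 0, -1]], squeeze=50)

```text
time_s: 14.4
ee_pos: [541.6, 229.6, 220.1]
ee_rot: [180.0, -0.0, 73.4]
force: [1.3, -1.7, -2.5]
gripper_width: 3.2
gripper_force: 50.6
```

```bash
python3 meas.py w6
```

```text
[21.9 18.5 84.5 -0.  77.  38.5] [541.6 229.6 220.1] [179.98  -0.    73.39] 14.4 [ 1.3 -1.7 -2.5]
edge z -30 83 off face 7.27 hy 414.6 Ty 1.23
edge z 0 63 off face 8.73 hy 414.5 Ty 2.67
edge z 60 60 off face 10.43 hy 414.5 Ty 4.36
tool H-face [  6.07 375.02 220.08] F in housing [ 1.71 -0.35 -1.51]
```

Emit:
send_rows(motion=[[0, 0, 0, 0.0036, 0.012, 0, -1], [0, 0, 0, 0.0072, 0.024, 0, -1], [0, 0, 0, 0.0108, 0.036, 0, -1], [0, 0, 0, 0.0143, 0.0479, 0, -1], [0, 0, 0, 0.0143, 0.0479, 0, -1], [0, 0, 0, 0.0143, 0.0479, 0, -1], [0, 0, 0, 0.0143, 0.0479, 0, -1]], squeeze=60)

```text
time_s: 15.32
ee_pos: [541.4, 229.7, 220.1]
ee_rot: [-177.0, -0.0, 73.4]
force: [2.2, -0.5, -1.2]
gripper_width: 3.3
gripper_force: 61.5
```

```bash
python3 meas.py w7
```

```text
[20.7 19.8 82.5  1.8 80.  37. ] [541.4 229.7 220.1] [-177.02   -0.     73.4 ] 15.325 [ 2.2 -0.5 -1.2]
edge z -30 97 off face 8.92 hy 414.6 Ty 2.3
edge z 0 86 off face 9.77 hy 414.4 Ty 4.72
edge z 60 88 off face 0.07 hy 414.6 Ty -1.22
tool H-face [  5.92 375.03 220.13] F in housing [ 2.03 -0.32 -1.83]
```

```bash
cat > prof.py <<'E'
from h import *
import sys
f=dict(np.load(f"pics/{sys.argv[1]}.npz")); X=wcloud(f); R,_=frame(-16.63,0); H=X@R
A=Ro.from_euler("xyz",f["rot"],degrees=True).as_matrix(); T=(X-f["p"])@A
d=H[...,0]-447.15; k=(d>-3)&(d<22)&(abs(H[...,1]-414.5)<2.5)&(H[...,2]>95)&(H[...,2]<252)
for z in range(240,95,-10):
    q=k&(abs(H[...,2]-z)<5)&((H[...,2]>178)|(d>2.5))
    if q.sum()>3: print("z",z,q.sum(),"off",np.percentile(d[q],[5,50,95]).round(1),"Ty",np.percentile(T[q][:,1],[5,50,95]).round(1))
E
for w in w5 w6 w7; do echo $w; python3 prof.py $w; done
```

```text
w5
z 240 36 off [ 8.2 10.3 12.4] Ty [-1.8  0.3  2.4]
z 230 32 off [ 8.1 10.3 12.5] Ty [-1.9  0.3  2.5]
z 220 20 off [ 8. 10. 12.] Ty [-2.  -0.   1.9]
z 210 26 off [ 7.9 10.  12. ] Ty [-2.1 -0.1  2. ]
z 200 12 off [ 9.2 10.7 12.1] Ty [-0.8  0.6  2.1]
z 190 15 off [ 9.2 10.7 12.2] Ty [-0.9  0.6  2.1]
z 180 10 off [ 9.1 10.7 12.2] Ty [-0.9  0.7  2.2]
z 170 14 off [ 9.  10.7 12.3] Ty [-1.   0.7  2.3]
z 160 10 off [ 9.  10.7 12.4] Ty [-1.   0.7  2.4]
z 150 6 off [ 8.9  9.8 12. ] Ty [-1.1 -0.2  2. ]
z 140 9 off [ 8.9 10.7 12.1] Ty [-1.1  0.7  2.1]
z 120 6 off [ 8.8  9.8 10.7] Ty [-1.2 -0.3  0.7]
z 100 6 off [ 8.7  9.7 10.7] Ty [-1.4 -0.3  0.7]
w6
z 240 30 off [5.5 7.2 9.1] Ty [-0.6  1.2  3.1]
z 230 27 off [5.4 7.3 9.2] Ty [-0.6  1.2  3.1]
z 220 17 off [6.  8.  9.3] Ty [-0.   1.9  3.3]
z 210 20 off [6.  8.  9.4] Ty [-0.1  2.   3.4]
z 200 18 off [ 6.7  9.2 10.3] Ty [0.6 3.1 4.2]
z 190 17 off [ 6.7  8.9 10.5] Ty [0.6 2.9 4.4]
z 180 10 off [ 7.5  9.1 10.6] Ty [1.4 3.  4.6]
z 170 15 off [ 7.5  9.2 10.8] Ty [1.5 3.1 4.8]
z 160 12 off [ 8.  10.6 11.9] Ty [2.  4.5 5.8]
z 150 6 off [ 9.6 10.7 11.8]
[... 212 characters left out ...]
off [ 6.5  8.4 10. ] Ty [-0.6  1.5  3. ]
z 230 30 off [ 6.4  8.4 10.1] Ty [-0.   1.9  3.8]
z 220 18 off [6.5 8.2 9.8] Ty [0.6 2.2 3.9]
z 210 24 off [ 6.7  8.8 10.2] Ty [1.3 3.4 4.7]
z 200 11 off [7.3 8.4 9.9] Ty [2.4 3.5 5. ]
z 190 24 off [ 7.3  9.9 11.1] Ty [2.9 5.5 6.6]
z 180 10 off [ 7.6  9.2 10.8] Ty [3.8 5.3 6.9]
z 170 18 off [ 7.8  9.7 11.3] Ty [4.5 6.4 8. ]
z 160 10 off [ 7.6  9.3 11. ] Ty [4.9 6.6 8.3]
z 150 5 off [ 7.5  9.1 10.7] Ty [5.2 6.8 8.4]
z 140 16 off [ 7.8  9.7 11.5] Ty [6.1 8.  9.9]
z 130 5 off [ 7.7  9.4 11.1] Ty [6.5 8.2 9.9]
z 120 8 off [ 8.2  9.7 11.1] Ty [ 7.5  9.  10.5]
z 110 6 off [ 8.1 10.4 11.9] Ty [ 8.1 10.3 11.9]
z 100 11 off [ 7.6  9.7 11.8] Ty [ 8.  10.1 12.2]
```

Emit:
send_rows(motion=[[-0.001, 0.0003, 0, 0.0048, 0.016, 0, -1], [-0.002, 0.0006, 0, 0.0096, 0.032, 0, -1], [-0.003, 0.0009, 0, 0.0143, 0.0479, 0, -1], [-0.004, 0.0012, 0, 0.019, 0.064, 0, -1], [-0.004, 0.0012, 0, 0.019, 0.064, 0, -1], [-0.004, 0.0012, 0, 0.019, 0.064, 0, -1], [-0.004, 0.0012, 0, 0.019, 0.064, 0, -1]])

```text
time_s: 16.25
ee_pos: [539.4, 230.3, 220.1]
ee_rot: [-173.0, 0.0, 73.4]
force: [2.3, -0.7, -0.4]
gripper_width: 3.3
gripper_force: 61.4
```

```bash
python3 meas.py w8; python3 prof.py w8
```

```text
[19.5 21.6 80.1  4.1 83.9 35.4] [539.4 230.3 220.1] [-173.01    0.     73.4 ] 16.25 [ 2.3 -0.7 -0.4]
edge z -30 141 off face 9.67 hy 414.2 Ty 3.5
edge z 0 92 off face 9.45 hy 414.4 Ty 6.61
edge z 60 106 off face -0.26 hy 415.4 Ty 6.22
tool H-face [  3.81 375.07 220.06] F in housing [ 1.79 -0.15 -0.36]
z 240 33 off [6.3 8.3 9.9] Ty [-0.   1.8  3.6]
z 230 38 off [ 6.1  8.7 10.3] Ty [1.2 3.7 5.7]
z 220 22 off [ 6.7  8.6 10.2] Ty [2.6 4.8 6.6]
z 210 26 off [ 6.3  8.3 10.2] Ty [3.5 5.8 7.5]
z 200 17 off [ 6.1  8.5 10. ] Ty [4.7 7.1 8.5]
z 190 19 off [ 6.2  8.5 10. ] Ty [5.8 8.2 9.6]
z 180 17 off [ 7.1  9.7 10.6] Ty [ 8.2 10.8 11.6]
z 170 18 off [ 7.   9.  10.5] Ty [ 9.3 11.3 12.9]
z 160 13 off [ 6.8  9.1 10.4] Ty [10.4 12.6 14.4]
z 150 5 off [6.6 8.1 9.8] Ty [11.4 12.9 14.5]
z 140 16 off [ 6.3  8.8 10.3] Ty [12.5 14.8 16.2]
z 130 5 off [ 7.8  9.5 10.2] Ty [14.9 16.6 17.8]
z 120 6 off [ 7.1  8.5 10.1] Ty [15.4 16.7 18. ]
z 110 11 off [ 7.4  9.9 11.2] Ty [17.1 19.7 20.8]
z 100 8 off [ 7.3  8.9 10.4] Ty [18.4 19.9 21.5]
```

```bash
python3 - <<'E'
from h import *
from workcell import env
f=dict(np.load("pics/w8.npz")); cv2.imwrite("pics/crop4.png",cv2.resize(f["pixels"][150:310,220:420],None,fx=3.7,fy=3.7,interpolation=cv2.INTER_CUBIC)[:,:,::-1])
s=env.state(); R,_=frame(-16.63,0); print("tau housing axes",R.T@s["torque"],"F",R.T@s["force"],s["gripper_width"])
E
```

```text
tau housing axes [ 0.00467297 -0.96044203  0.03309084] F [ 1.79304642 -0.14957557 -0.3638004 ] 3.148733842270879
```

View pics/crop4.png

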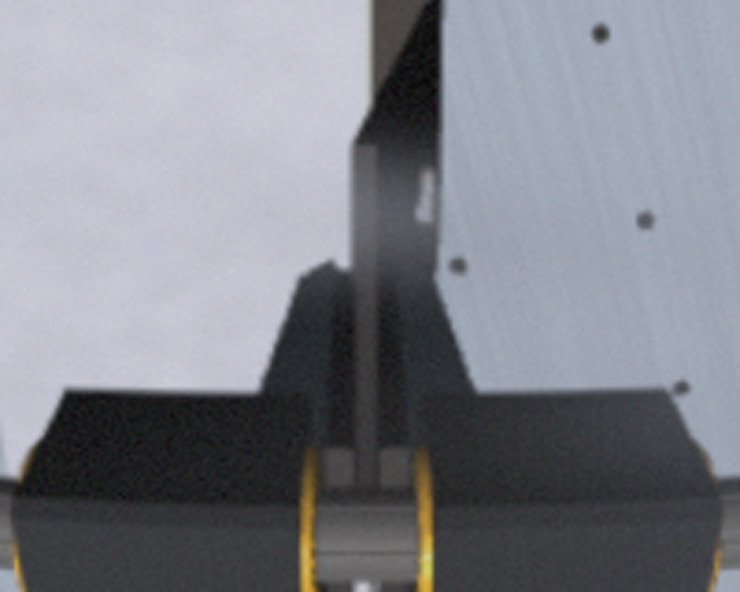

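The crop shows the plate flat in front of the head's edge, with the screw head showing through the keyhole at about (425,195). The grip gives way in tilt, but the disc is going in gradually, so I continue.

Emit:
send_rows(motion=[[-0.0015, 0.0005, 0, 0.0067, 0.022, 0, -1], [-0.003, 0.0009, 0, 0.0133, 0.045, 0, -1], [-0.0045, 0.0013, 0, 0.02, 0.067, 0, -1], [-0.006, 0.0018, 0, 0.0267, 0.09, 0, -1], [-0.0077, 0.0023, 0, 0.0334, 0.1118, 0, -1], [-0.0077, 0.0023, 0, 0.0334, 0.1118, 0, -1], [-0.0077, 0.0023, 0, 0.0334, 0.1118, 0, -1], [-0.0077, 0.0023, 0, 0.0334, 0.1118, 0, -1]])

```text
time_s: 17.3
ee_pos: [535.5, 231.4, 219.7]
ee_rot: [-166.0, 0.0, 73.4]
force: [4.1, -0.5, -2.3]
gripper_width: 3.0
gripper_force: 64.6
```

```bash
cat >> meas.py <<'E'
print("tau",(R.T@s["torque"]).round(3),s["gripper_width"])
E
python3 meas.py w9; python3 prof.py w9
```

```text
[17.4 24.9 76.2  7.8 90.6 33.3] [535.5 231.4 219.7] [-1.6599e+02  2.0000e-02  7.3400e+01] 17.3 [ 4.1 -0.5 -2.3]
edge z -30 215 off face 9.26 hy 412.3 Ty 4.92
edge z 0 8 off face 6.19 hy 414.6 Ty 8.28
tool H-face [-2.9000e-01  3.7501e+02  2.1973e+02] F in housing [ 3.83  0.82 -2.06]
tau [-0.011 -1.385 -0.026] 3.3343703156128153
z 240 52 off [5.7 8.6 9.8] Ty [0.5 3.4 5.3]
z 230 39 off [5.8 8.3 9.7] Ty [3.6 6.  7.4]
z 220 31 off [6.2 9.2 9.9] Ty [ 6.   8.4 10.5]
z 210 32 off [5.8 8.1 9.7] Ty [ 8.  10.4 12.3]
z 200 23 off [6.5 9.2 9.9] Ty [11.1 13.3 15. ]
z 190 26 off [5.9 8.1 9.6] Ty [13.  15.3 17.1]
z 180 18 off [6.9 9.  9.9] Ty [16.8 18.3 20.1]
z 170 15 off [6.2 8.  9.7] Ty [18.  20.3 21.9]
z 160 15 off [6.  8.6 9.4] Ty [20.4 22.8 24.1]
z 150 14 off [6.3 8.8 9.5] Ty [23.2 25.5 27.3]
z 140 12 off [6.1 9.  9.9] Ty [25.3 27.7 29.5]
z 130 17 off [5.3 8.  9.7] Ty [26.4 29.2 31.3]
z 120 8 off [5.6 8.5 9.4] Ty [29.8 32.7 33.2]
z 110 9 off [5.5 8.7 9.2] Ty [31.5 34.9 36.3]
z 100 7 off [6.1 7.9 9. ] Ty [34.4 36.9 38.4]
```

Emit:
send_rows(motion=[[-0.0015, 0.0005, 0, 0.0076, 0.026, 0, -1], [-0.003, 0.0009, 0, 0.0152, 0.051, 0, -1], [-0.0045, 0.0013, 0, 0.023, 0.077, 0, -1], [-0.006, 0.0018, 0, 0.03, 0.102, 0, -1], [-0.0067, 0.002, 0, 0.038, 0.128, 0, -1], [-0.0067, 0.002, 0, 0.038, 0.128, 0, -1], [-0.0067, 0.002, 0, 0.038, 0.128, 0, -1], [-0.0067, 0.002, 0, 0.038, 0.128, 0, -1]])

```text
time_s: 18.35
ee_pos: [532.0, 232.4, 219.6]
ee_rot: [-158.0, 0.0, 73.4]
force: [3.6, -0.3, -1.4]
gripper_width: 3.9
gripper_force: 65.6
```

```bash
python3 meas.py w10; python3 prof.py w10
```

```text
[15.3 28.8 71.9 11.5 98.1 31.7] [532.  232.4 219.6] [-1.5796e+02  4.0000e-02  7.3400e+01] 18.35 [ 3.6 -0.3 -1.4]
edge z -30 209 off face 9.64 hy 411.9 Ty 5.23
tool H-face [ -3.92 374.96 219.65] F in housing [ 3.59 -0.45 -3.1 ]
tau [ 0.087 -1.486 -0.045] 3.456981859700071
z 240 58 off [ 6.7  9.3 10.3] Ty [1.6 4.  6.4]
z 230 51 off [ 6.3  9.2 10.2] Ty [ 5.1  7.8 10.2]
z 220 41 off [ 6.5  9.4 10.1] Ty [ 8.7 11.9 14.2]
z 210 36 off [ 6.7  9.3 10. ] Ty [12.9 15.4 17.5]
z 200 29 off [6.1 9.5 9.8] Ty [16.  18.7 21.2]
z 190 34 off [ 6.   8.9 10. ] Ty [20.2 22.9 25. ]
z 180 26 off [ 6.   9.3 10.2] Ty [24.2 26.9 29.1]
z 170 19 off [ 6.6  9.7 10. ] Ty [28.2 30.3 32.7]
z 160 16 off [ 6.3  9.2 10.3] Ty [30.9 34.1 36. ]
z 150 23 off [ 6.2  8.9 10. ] Ty [34.5 37.5 40.3]
z 140 13 off [6.  9.  9.5] Ty [39.  41.8 43.6]
z 130 15 off [ 6.7  9.  10. ] Ty [42.6 45.2 47.5]
z 120 12 off [5.5 9.5 9.8] Ty [45.8 49.2 51. ]
z 110 14 off [6.3 8.9 9.5] Ty [49.9 52.4 54.8]
z 100 11 off [ 6.2  8.8 10.1] Ty [53.8 56.7 57.8]
```

```bash
python3 - <<'E'
from h import *
for w in ("w5","w6","w7","w8","w9","w10"):
    f=dict(np.load(f"pics/{w}.npz")); X=wcloud(f); R,_=frame(-16.63,0); H=X@R
    A=Ro.from_euler("xyz",f["rot"],degrees=True).as_matrix(); T=(X-f["p"])@A
    d=H[...,0]-447.15; k=(d>3)&(d<14)&(abs(H[...,1]-414.7)<1.2)&(H[...,2]>182)&(H[...,2]<252)
    p=np.polyfit(T[k][:,2],T[k][:,1],1); 
    t=(abs(H[...,1]-395)<14)&(d>-2)&(d<16)&(H[...,2]>246)&(H[...,2]<262)
    print(w,"Ty@-19 %.2f rel tilt %.1f zero at Tz %.0f"%(np.polyval(p,-19),np.degrees(np.arctan(p[0])),-p[1]/p[0]),"top z",np.percentile(H[t][:,2],[50,90]).round(1),t.sum(), "top off",np.median(d[t]).round(1),"plate hy edge",np.median(H[k][:,1]).round(1))
E
```

```text
w5 Ty@-19 0.19 rel tilt 0.2 zero at Tz -76 top z [254.4 258.8] 549 top off 10.0 plate hy edge 414.7
w6 Ty@-19 0.90 rel tilt 2.2 zero at Tz -42 top z [254.4 258.3] 561 top off 6.6 plate hy edge 414.7
w7 Ty@-19 1.18 rel tilt 4.1 zero at Tz -35 top z [254.6 259.5] 573 top off 7.7 plate hy edge 414.8
w8 Ty@-19 2.10 rel tilt 7.0 zero at Tz -36 top z [254.2 258.9] 595 top off 8.2 plate hy edge 414.7
w9 Ty@-19 3.79 rel tilt 13.9 zero at Tz -34 top z [252.9 258. ] 621 top off 8.1 plate hy edge 414.7
w10 Ty@-19 5.64 rel tilt 21.8 zero at Tz -33 top z [251.1 257.2] 618 top off 8.6 plate hy edge 414.6
```

Emit:
send_rows(motion=[[0.004, -0.0012, 0, -0.019, -0.064, 0, -1], [0.008, -0.0024, 0, -0.038, -0.128, 0, -1], [0.012, -0.0036, 0, -0.057, -0.192, 0, -1], [0.0144, -0.0043, 0, -0.0714, -0.2398, 0, -1], [0.0144, -0.0043, -0.002, -0.0714, -0.2398, 0, -1], [0.0144, -0.0043, -0.004, -0.0714, -0.2398, 0, -1], [0.0144, -0.0043, -0.004, -0.0714, -0.2398, 0, -1]])

```text
time_s: 19.27
ee_pos: [539.4, 230.2, 217.8]
ee_rot: [-172.9, 0.0, 73.4]
force: [1.2, -0.2, 0.0]
gripper_width: 3.2
gripper_force: 59.0
```

Emit:
send_rows(motion=[[0, 0, 0, 0, 0, 0, -1], [0, 0, 0, 0, 0, 0, -1], [0, 0, -0.003, 0, 0, 0, -1], [0, 0, -0.006, 0, 0, 0, -1], [0, 0, -0.01, 0, 0, 0, -1], [0, 0, -0.014, 0, 0, 0, -1], [0, 0, -0.014, 0, 0, 0, -1]], squeeze=8)

```text
time_s: 20.15
ee_pos: [540.1, 230.6, 213.1]
ee_rot: [-173.1, -0.1, 73.4]
force: [0.4, -0.6, 7.9]
gripper_width: 4.1
gripper_force: 8.2
```

```bash
cat > fit.py <<'E'
from h import *
import sys
w=sys.argv[1]
f=dict(np.load(f"pics/{w}.npz")); X=wcloud(f); R,_=frame(-16.63,0); H=X@R
A=Ro.from_euler("xyz",f["rot"],degrees=True).as_matrix(); T=(X-f["p"])@A
d=H[...,0]-447.15; k=(d>2.5)&(d<18)&(abs(H[...,1]-414.7)<2)&(H[...,2]>100)&(H[...,2]<252)
p=np.polyfit(H[k][:,2],d[k],1); q=np.polyfit(T[k][:,2],T[k][:,1],1)
t=(abs(H[...,1]-395)<14)&(d>-2)&(d<18)&(H[...,2]>210)&(H[...,2]<270)&(abs(d-np.polyval(p,H[...,2]))<4)
print(w,"off@156 %.1f off@top250 %.1f world tilt %.1f rel tilt %.1f"%(np.polyval(p,156)-.4,np.polyval(p,250)-.4,np.degrees(p[0]),np.degrees(np.arctan(q[0]))),"top z",np.percentile(H[t][:,2],[10,50,90]).round(1),t.sum(),"edge hy",np.median(H[k][:,1]).round(1))
E
python3 meas.py w11; python3 prof.py w11|awk 'NR%3==1'; python3 fit.py w10; python3 fit.py w11
```

```text
[19.4 21.8 80.9  4.2 82.8 35.3] [540.1 230.6 213.1] [-1.7315e+02 -1.2000e-01  7.3390e+01] 20.15 [ 0.4 -0.6  7.9]
edge z -30 142 off face 10.39 hy 414.7 Ty 3.51
edge z 0 74 off face 10.07 hy 414.8 Ty 7.35
edge z 60 124 off face -0.23 hy 415.9 Ty 5.28
tool H-face [  4.39 375.56 213.06] F in housing [0.18 0.14 6.58]
tau [-0.134 -0.071  0.007] 4.139124927635596
z 240 40 off [ 6.9  9.3 10.6] Ty [-0.6  1.7  3.5]
z 210 17 off [ 7.7 10.1 11.1] Ty [3.8 5.9 7.4]
z 180 21 off [ 8.3 10.5 11.8] Ty [ 7.4  9.9 11.2]
z 150 9 off [ 8.2 10.3 12. ] Ty [11.2 13.4 15.3]
z 120 16 off [ 9.3 11.5 13. ] Ty [15.9 18.2 19.7]
w10 off@156 8.1 off@top250 8.2 world tilt 0.1 rel tilt 21.9 top z [218.1 244.9 257.7] 1184 edge hy 414.5
w11 off@156 10.0 off@top250 8.2 world tilt -1.1 rel tilt 8.0 top z [220.9 246.4 265.1] 743 edge hy 414.8
```

Emit:
send_rows(motion=[[0, 0, -0.004, 0, 0, 0, -1], [0, 0, -0.008, 0, 0, 0, -1], [0, 0, -0.014, 0, 0, 0, -1], [0, 0, -0.02, 0, 0, 0, -1], [0, 0, -0.026, 0, 0, 0, -1], [0, 0, -0.032, 0, 0, 0, -1], [0, 0, -0.038, 0, 0, 0, -1], [0, 0, -0.044, 0, 0, 0, -1], [0, 0, -0.044, 0, 0, 0, -1]], squeeze=6)

```text
time_s: 21.32
ee_pos: [541.7, 230.9, 191.8]
ee_rot: [-173.3, -0.2, 73.4]
force: [2.0, 0.2, 8.7]
gripper_width: 6.5
gripper_force: 6.3
```

```bash
python3 meas.py w12; python3 fit.py w12; python3 - <<'E'
from h import *
f=dict(np.load("pics/w12.npz")); X=wcloud(f); R,_=frame(-16.63,0); H=X@R
d=H[...,0]-447.15; t=(abs(H[...,1]-400)<10)&(d>3)&(d<16)&(H[...,2]>200)
print(np.histogram(H[t][:,2],np.arange(200,275,5)))
E
```

```text
[19.4 22.4 83.   4.2 79.9 35.1] [541.7 230.9 191.8] [-173.35   -0.24   73.38] 21.325 [2.  0.2 8.7]
edge z -30 107 off face 11.81 hy 415.2 Ty 4.1
edge z 0 310 off face -1.19 hy 415.1 Ty -5.09
edge z 60 111 off face -0.12 hy 416.6 Ty 3.35
tool H-face [  5.81 376.26 191.81] F in housing [1.87 0.19 8.34]
tau [ 0.057 -0.486 -0.015] 6.498464558907322
w12 off@156 9.8 off@top250 11.1 world tilt 0.8 rel tilt 5.9 top z [226.2 246.1 260.7] 832 edge hy 415.2
(array([ 57,   1,  30,   0,  62,  69,  47,  80, 120, 307,  70,  80,  89,
        75]), array([200, 205, 210, 215, 220, 225, 230, 235, 240, 245, 250, 255, 260,
       265, 270]))
```

Emit:
send_rows(motion=[[0, 0, 0.002, 0, 0, 0, -1], [0, 0, 0.002, 0, 0, 0, -1], [0, 0, 0.002, 0, 0, 0, -1], [0, 0, 0.002, 0, 0, 0, -1]], squeeze=30)

```text
time_s: 21.88
ee_pos: [543.3, 230.2, 191.6]
ee_rot: [-173.5, -0.2, 73.4]
force: [5.2, -0.4, 2.9]
gripper_width: 4.4
gripper_force: 29.7
```

Emit:
send_rows(motion=[[0, 0, 0, 0, 0, 0, -1], [0, 0, 0, 0, 0, 0, -1], [0, 0, 0, 0, 0, 0, -1], [0, 0, 0, 0, 0, 0, -1]], squeeze=60)

```text
time_s: 22.38
ee_pos: [544.8, 229.9, 191.5]
ee_rot: [-173.7, -0.2, 73.4]
force: [7.4, -1.7, 0.9]
gripper_width: 3.8
gripper_force: 59.1
```

```bash
python3 meas.py w13; python3 fit.py w13;python3 prof.py w13|awk 'NR%2==1'
```

```text
[19.4 22.5 82.8  3.9 79.7 35.1] [544.8 229.9 191.5] [-173.72   -0.22   73.37] 22.375 [ 7.4 -1.7  0.9]
edge z -30 78 off face 12.6 hy 415.4 Ty 1.72
edge z 0 180 off face -0.45 hy 415.1 Ty -6.84
edge z 60 175 off face -0.04 hy 414.6 Ty 0.66
tool H-face [  9.09 376.16 191.5 ] F in housing [8.39 0.3  1.46]
tau [ 0.154 -2.49  -0.08 ] 3.91945718657057
w13 off@156 7.2 off@top250 15.0 world tilt 4.8 rel tilt 1.5 top z [237.6 245.9 262.1] 689 edge hy 415.3
z 240 60 off [12.8 15.  16.7] Ty [-1.5  0.5  2. ]
z 220 27 off [11.3 13.  14.6] Ty [-1.   0.6  2.3]
z 200 24 off [ 9.8 11.6 13.1] Ty [-0.1  1.5  3.1]
z 180 21 off [ 7.8  9.3 11.2] Ty [-0.1  1.3  3.4]
z 160 15 off [6.  7.6 9.3] Ty [0.6 2.1 3.7]
z 140 9 off [4.3 6.  7.4] Ty [0.9 2.3 3.9]
z 120 9 off [3.1 4.8 6.4] Ty [1.9 3.3 5.1]
z 100 5 off [2.9 3.7 4.5] Ty [3.7 4.5 5.5]
```

Emit:
send_rows(motion=[[-0.002, 0.0006, 0, -0.0048, -0.016, 0, -1], [-0.004, 0.0012, 0, -0.0095, -0.032, 0, -1], [-0.006, 0.0018, 0, -0.0143, -0.0479, 0, -1], [-0.0077, 0.0023, 0, -0.0143, -0.0479, 0, -1], [-0.0077, 0.0023, 0, -0.0143, -0.0479, 0, -1], [-0.0077, 0.0023, 0, -0.0143, -0.0479, 0, -1], [-0.0077, 0.0023, 0, -0.0143, -0.0479, 0, -1]])

```text
time_s: 23.3
ee_pos: [541.1, 231.0, 191.6]
ee_rot: [-176.7, -0.2, 73.4]
force: [8.8, -1.2, 0.0]
gripper_width: 3.7
gripper_force: 59.4
```

```bash
python3 meas.py w14; python3 fit.py w14;python3 prof.py w14|awk 'NR%2==1'
```

```text
[20.7 20.7 85.3  2.2 76.5 36.7] [541.1 231.  191.6] [-176.72   -0.21   73.39] 23.3 [ 8.8 -1.2  0. ]
edge z -30 59 off face 7.05 hy 415.5 Ty 0.6
edge z 0 256 off face -1.51 hy 415.2 Ty -5.75
edge z 60 82 off face -0.02 hy 414.0 Ty -0.26
tool H-face [  5.19 376.17 191.65] F in housing [ 8.87 -0.54  1.1 ]
tau [ 0.186 -2.481  0.046] 3.728353101498839
w14 off@156 4.4 off@top250 8.1 world tilt 2.3 rel tilt 1.0 top z [241.9 246.6 266.6] 751 edge hy 415.4
z 240 43 off [ 6.4  8.2 10. ] Ty [-1.5  0.1  2.1]
z 220 27 off [5.3 7.2 9. ] Ty [-1.7  0.6  2.3]
z 200 24 off [4.9 6.6 8.2] Ty [-0.7  0.9  2.5]
z 180 18 off [4.1 5.5 7.3] Ty [-0.2  1.   2.7]
z 160 15 off [3.2 4.7 6.2] Ty [-0.1  1.4  2.9]
z 140 8 off [2.7 4.  5.3] Ty [0.6 1.9 3.1]
z 120 4 off [2.9 3.9 4.5] Ty [1.7 2.8 3.3]
```

Emit:
send_rows(motion=[[0.0008, -0.0012, 0, -0.0048, -0.016, 0, -1], [0.0008, -0.0012, 0, -0.0095, -0.032, 0, -1], [0.0008, -0.0012, -0.003, -0.0095, -0.032, 0, -1], [0.0008, -0.0012, -0.006, -0.0095, -0.032, 0, -1], [0.0008, -0.0012, -0.009, -0.0095, -0.032, 0, -1], [0.0008, -0.0012, -0.012, -0.0095, -0.032, 0, -1], [0.0008, -0.0012, -0.014, -0.0095, -0.032, 0, -1], [0.0008, -0.0012, -0.014, -0.0095, -0.032, 0, -1]])

```text
time_s: 24.35
ee_pos: [540.3, 230.6, 184.8]
ee_rot: [-178.6, -0.2, 73.4]
force: [6.5, -1.2, 2.8]
gripper_width: 3.8
gripper_force: 59.7
```

```bash
python3 meas.py w15; python3 fit.py w15;python3 prof.py w15|awk 'NR%3==1'
```

```text
[21.4 20.  87.2  1.1 73.7 37.6] [540.3 230.6 184.8] [-178.57   -0.19   73.4 ] 24.35 [ 6.5 -1.2  2.8]
edge z -30 67 off face 5.57 hy 414.9 Ty 0.6
edge z 0 256 off face -1.36 hy 414.5 Ty -5.65
edge z 60 92 off face 0.17 hy 413.4 Ty -2.14
tool H-face [  4.55 375.55 184.85] F in housing [7.2  0.67 2.8 ]
tau [ 1.600e-02 -1.772e+00 -1.000e-03] 3.7923629003829826
w15 off@156 4.5 off@top250 5.8 world tilt 0.8 rel tilt 0.6 top z [234.5 240.2 267.5] 915 edge hy 414.8
z 240 72 off [4.5 6.4 7.9] Ty [-1.4  0.6  2. ]
z 210 34 off [3.4 5.5 7.5] Ty [-1.7  0.3  2.4]
z 180 12 off [3.7 5.4 7. ] Ty [-0.7  1.   2.6]
z 150 18 off [2.8 4.7 6.6] Ty [-0.9  1.   3. ]
z 120 13 off [2.8 4.5 6.2] Ty [-0.2  1.5  3.3]
```

Emit:
send_rows(motion=[[0, 0, 0, 0, 0, 0, -0.4], [0, 0, 0, 0, 0, 0, -0.4], [0, 0, 0, 0, 0, 0, -0.4], [0, 0, 0, 0, 0, 0, -0.4], [0, 0, 0, 0, 0, 0, -0.4], [0.003, -0.0009, 0.02, 0, 0, 0, -0.4], [0.004, -0.0012, 0.036, 0.002, 0.006, 0, -0.4], [0.004, -0.0012, 0.036, 0, 0, 0, -0.4], [0.004, -0.0012, 0.036, 0, 0, 0, -0.4]])

```text
time_s: 25.52
ee_pos: [537.8, 230.2, 201.1]
ee_rot: [-178.0, 0.0, 73.4]
force: [-0.4, -0.2, -0.5]
gripper_width: 28.0
gripper_force: 0.0
```

```bash
python3 meas.py w16; python3 fit.py w16;python3 prof.py w16|awk 'NR%3==1'; python3 - <<'E'
from h import *
from workcell import eyes
f=dict(np.load("pics/w16.npz"));a=cv2.resize(f["pixels"][130:310,220:420],(444,400),interpolation=cv2.INTER_CUBIC)
g=eyes.grab_frame("scene"); b=cv2.resize(g["pixels"][150:270,350:455],(350,400),interpolation=cv2.INTER_CUBIC)
cv2.imwrite("pics/crop5.png",np.hstack([a,b])[:,:,::-1])
E
```

```text
[21.3 19.6 85.5  1.3 76.4 37.6] [537.8 230.2 201.1] [-1.78e+02  1.00e-02  7.34e+01] 25.525 [-0.4 -0.2 -0.5]
edge z -30 76 off face 7.46 hy 415.1 Ty 4.48
edge z 0 332 off face -3.06 hy 414.6 Ty -4.5
edge z 60 70 off face -0.25 hy 413.4 Ty 0.69
tool H-face [  2.33 374.48 201.11] F in housing [0.01 0.52 0.94]
tau [ 0.009 -0.12  -0.043] 27.587225927816863
w16 off@156 6.6 off@top250 6.7 world tilt 0.1 rel tilt 1.9 top z [238.7 239.5 240.3] 378 edge hy 414.7
z 240 64 off [4.8 6.9 8.6] Ty [1.1 3.3 4.9]
z 210 19 off [5.6 7.1 8.9] Ty [3.  4.4 6.4]
z 180 14 off [5.2 6.9 8.7] Ty [3.5 5.3 7.1]
z 150 15 off [5.2 6.9 8.6] Ty [4.8 6.4 8.1]
z 120 4 off [5.8 7.  8.3] Ty [6.3 7.5 8.7]
```

View pics/crop5.png

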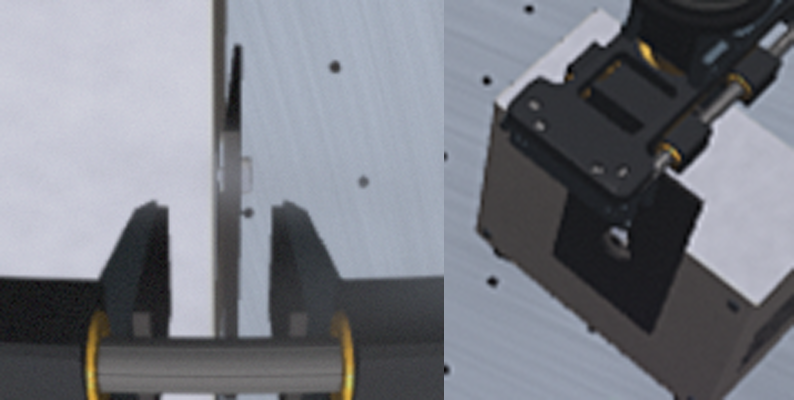

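The left crop shows the plate edge-on and flush behind the screw head, with the fingers open. The right crop shows it hanging by itself on the laser head with the screw in the keyhole. It stands upright and clamped; by depth it still has to go about 8 mm down. I regrip higher and slide it down.

Emit:
send_rows(motion=[[0.0086, -0.0026, 0, -0.0095, -0.032, 0, -0.4], [0.0086, -0.0026, 0, -0.0095, -0.032, 0, -0.4], [0.0086, -0.0026, 0, -0.0095, -0.032, 0, -1], [0.0086, -0.0026, 0, -0.0095, -0.032, 0, -1], [0.0086, -0.0026, 0, -0.0095, -0.032, 0, -1], [0.0086, -0.0026, 0, -0.0095, -0.032, 0, -1], [0.0086, -0.0026, 0, -0.0095, -0.032, 0, -1], [0.0086, -0.0026, 0, -0.0095, -0.032, 0, -1], [0.0086, -0.0026, 0, -0.0095, -0.032, 0, -1]], squeeze=20)

```text
time_s: 26.75
ee_pos: [542.2, 228.9, 201.0]
ee_rot: [-180.0, 0.0, 73.4]
force: [-0.9, -0.3, -0.5]
gripper_width: 3.7
gripper_force: 20.0
```

Emit:
send_rows(motion=[[0, 0, -0.002, 0, 0, 0, -1], [0, 0, -0.005, 0, 0, 0, -1], [0, 0, -0.008, 0, 0, 0, -1], [0, 0, -0.011, 0, 0, 0, -1], [0, 0, -0.014, 0, 0, 0, -1], [0, 0, -0.017, 0, 0, 0, -1], [0, 0, -0.017, 0, 0, 0, -1], [0, 0, -0.017, 0, 0, 0, -1]])

```text
time_s: 27.75
ee_pos: [542.5, 229.3, 193.6]
ee_rot: [179.9, -0.1, 73.4]
force: [-1.5, 0.9, 5.6]
gripper_width: 3.9
gripper_force: 20.0
```

```bash
cat > top.py <<'E'
from h import *
import sys
f=dict(np.load(f"pics/{sys.argv[1]}.npz")); X=wcloud(f); R,_=frame(-16.63,0); H=X@R
d=H[...,0]-447.15; t=(abs(H[...,1]-398)<12)&(d>3)&(d<10.5)&(H[...,2]>215)&(H[...,2]<250)
print("top z",np.percentile(H[t][:,2],[10,50,90]).round(1),t.sum())
E
python3 meas.py w17; python3 fit.py w17; python3 top.py w16; python3 top.py w17
```

```text
[21.8 19.3 87.1  0.  73.5 38.4] [542.5 229.3 193.6] [ 1.7994e+02 -8.0000e-02  7.3390e+01] 27.75 [-1.5  0.9  5.6]
edge z -30 75 off face 7.06 hy 415.4 Ty 0.03
edge z 0 142 off face -0.46 hy 414.9 Ty -7.54
edge z 60 84 off face 0.15 hy 414.2 Ty -6.97
tool H-face [  7.07 374.93 193.63] F in housing [-1.53 -0.    4.83]
tau [-0.068  0.319  0.008] 4.137097078911521
w17 off@156 6.1 off@top250 7.3 world tilt 0.7 rel tilt -0.7 top z [231.4 232.9 267.4] 733 edge hy 415.1
top z [238.6 239.4 240.2] 329
top z [231.2 232.3 240.8] 440
```

Emit:
send_rows(motion=[[0, 0, 0, 0, 0, 0, -0.4], [0, 0, 0, 0, 0, 0, -0.4], [0, 0, 0, 0, 0, 0, -0.4], [0, 0, 0, 0, 0, 0, -0.4], [0, 0, 0, 0, 0, 0, -0.4], [0, 0, 0.02, 0, 0, 0, -0.4], [0, 0, 0.06, 0, 0, 0, -0.4], [0, 0, 0.12, 0, 0, 0, -0.4], [0, 0, 0.2, 0, 0, 0, -0.4], [0, 0, 0.24, 0, 0, 0, -0.4], [0, 0, 0.24, 0, 0, 0, -0.4], [0, 0, 0.24, 0, 0, 0, -0.4]])

```text
time_s: 29.3
ee_pos: [541.9, 228.7, 311.7]
ee_rot: [-179.9, 0.1, 73.4]
force: [0.3, 0.7, -0.1]
gripper_width: 26.8
gripper_force: 0.0
```

```bash
python3 meas.py w18; python3 fit.py w18; python3 top.py w18; python3 - <<'E'
from h import *
from workcell import eyes
g=eyes.grab_frame("scene"); np.savez("pics/s2.npz",**g); X=cloud(g); R,_=frame(-16.63,0); H=X@R; d=H[...,0]-447.15
m=np.zeros(d.shape,bool); m[140:290,350:480]=1
k=m&(d>4)&(d<12)&(abs(H[...,1]-375)<50)&(H[...,2]>60)&(g["pixels"].max(2)<40)
P=H[k]; print("plate",k.sum(),"y",np.percentile(P[:,1],[1,99]),"z",np.percentile(P[:,2],[1,99]),"off",np.median(d[k]))
cv2.imwrite("pics/crop6.png",cv2.resize(g["pixels"][130:280,340:480],None,fx=4,fy=4,interpolation=cv2.INTER_CUBIC)[:,:,::-1])
E
```

```text
[21.8 16.9 73.9 -0.  89.2 38.4] [541.9 228.7 311.7] [-1.7994e+02  5.0000e-02  7.3390e+01] 29.3 [ 0.3  0.7 -0.1]
edge z 60 84 off face 7.2 hy 412.0 Ty 0.69
tool H-face [  6.62 374.26 311.73] F in housing [-0.04 -0.66 -0.12]
tau [-0.001 -0.109 -0.005] 27.604223499720376
w18 off@156 6.4 off@top250 7.0 world tilt 0.3 rel tilt -0.3 top z [231.3 232.2 233.4] 149 edge hy 415.0
top z [231.3 232.1 233.3] 127
plate 1476 y [335.212294   412.85321902] z [ 75.45268773 232.14849015] off 8.639894413135607
```

View pics/crop6.png

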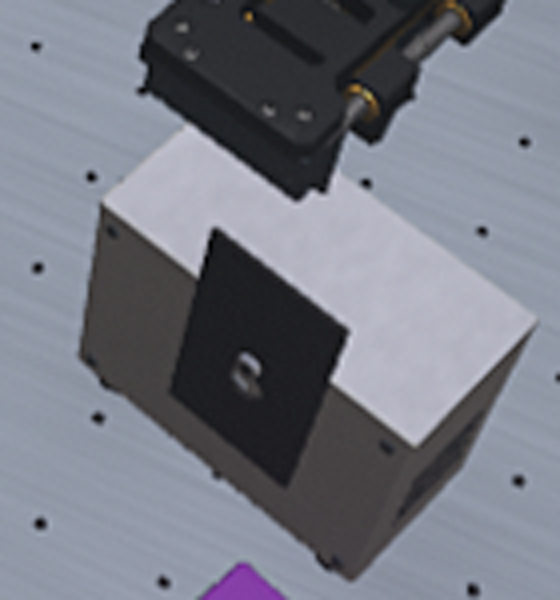

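The plate hangs upright and flush (tilt 0.3°), with the screw head at (247,372) over the top of the keyhole. The seat is within about 1 mm of the measured screw height, and the gripper is clear. I'm handing it in.

```bash
python3 -c "
from workcell import env
print(env.job_done())"
```

```text
the job is handed in; nothing more can be done
None
```

The keyhole plate is hanging on the laser head's screw, released, upright and flat to the face; by my last depth readings the seat is within about 1 mm of the screw height. The job is handed in at about 29 s with no verdict returned.

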